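# Swing the shelf lamp over the round trivet

### The arm

A 6-joint arm with a two-finger parallel gripper is mounted at the origin on the work surface. World frame = base frame: x ahead of the robot, y to its left, z up, the work surface at z = 0. Lengths are in m, angles in degrees, forces in N, time in s.
With the tool pointing down it reaches from about 0.375 to 0.9 m from the base axis. Payload 3.1 kg.
Tool frame: the origin (TCP) lies on the centre line of the jaws, within the pads' length; the fingertips stand 25 mm ahead of it and the grasp point (between the pads) lies 6 mm ahead of it; z points along the fingers, y is the line along which they close (so a half turn about z gives the same grasp; the last joint's range is limited). The gripper opens to 87 mm and grips with 3 to 60 N. Pads are 19 mm wide; open, the fingers measure 117 mm over their backs; the gripper's body (75 mm by 190 mm) begins 51 mm behind the grasp point.
Start: joints at [61.564, 30.224, 82.088, -0, 67.689, -10.227], TCP at [0.195, 0.594, 0.223] pointing down, gripper open.
Joint ranges: [-176.69, 176.69], [-43.24, 126.21], [12.49, 139.97], [-82, 262], [0, 151.66], [-163.58, 163.58]. Speed limits (degrees/s): [159.86, 159.86, 180, 180, 180, 180].

### API

Orientations are given as a 3x3 rotation matrix whose columns are the frame's x, y, z axes.
In Python, from rig import bot, cams, models gives the robot as it stands. The module is installed in compiled form; this text tells all that it offers.
- The arm moves only by the shell command python3 -m handwheel 'ROWS' [OPENING]. ROWS is JSON, a list of rows, each a list of 6 numbers: the shift along the world's x, y, z each as a share of 1 m, from -1 to 1, then the turn, a rotation vector about the world's x, y, z each as a share of 2 rad, from -1 to 1. In form: [[dx, dy, dz, wx, wy, wz], ...]. A call has exactly 8 rows; each row is the pose to reach, as a shift and turn from the pose commanded when the call began; what a row does not reach only later rows make up. A row lasts 1/12 s, in which the tool goes at most 41.7 mm and 7.16 degrees, less where a joint would pass 70% of its speed; a pose out of reach is approached as far as the arm can. A call with a number of a shift or a turn outside -1 to 1 is refused whole. A call with a gripper value outside its range is refused whole. OPENING is the opening, from -1 (shut) to 1 (fully open), so that 0 is half open, set as the call begins (- or left out, the last holds). The fingers move at their own pace and stop on an object; the grip force is fixed at half the most. Time passes only in rows, so rows that repeat a pose let the fingers close, or fill a call up. It gives the time, the measured TCP pose, the force, the opening and the grip force at its end, in the units of the state.
- bot.read_state(): the state, without advancing time (a new reading comes with each control period).
- cams.capture(name): name is "scene" or "top" or "wrist"; returns (picture, depth): 480x640x3 uint8, blue, green, red; 480x640 float32, m along the optical axis (not along the pixel's ray), 0 where there is no reading.
- cams.calibration(name): a dict with "mtx" (3x3 intrinsics, pixels), "R" (3x3) and "t" (3): a world point X has camera coordinates R X + t; the wrist camera has in their place "tool_from_camera" (4x4, takes a point from camera to tool coordinates, whose origin is the TCP and whose axes are the flange's). Camera axes: x right, y down, z forward; pixel columns grow to the right and rows downward; lengths in m; the calibration is good to about 2 mm. A picture is of the moment at which its call begins: read the wrist's pose just before it. calibration takes no time and is no camera call.
- bot.hand_in(): hands the job in; it is judged then, once.
Trained networks look in the newest picture that a camera, given by its name, has taken for a name from the list of things; names that differ only in an ending like _2 or _b are one class to them, and where a whole thing is asked for, a point or a joint stands for the part that bears it (a point fixed in the world has none). Each returns a list of dicts, best first, with "conf" (0 to 1); they miss things now and then, are a little off and sometimes report something else, mostly with a low value. They report only what shows in the picture. A call takes as long as a camera call. They do not tell look-alikes from the thing itself.
- models.spot_in(query, camera): "position" ([column, row] in pixels, amid what is visible of it).
- models.tip_of(query, camera): "position" ([column, row] in pixels: a listed point, or the origin of a listed thing).
The state is a dict: "time_s": time; "joint_positions": joint angles; "qvel": joint speeds; "tau": joint torques, N m; "position": TCP position; "tcp_rot": TCP orientation; "force": force on the tool from outside, world axes, zero at the start; "moment": the same for the moment, N m; "opening": opening from 0.0 (shut) to 1.0 (fully open); "grasp_force": force on a finger pad.
Only numpy, scipy, OpenCV 4.12 (cv2) and the standard library are available. Lean on these libraries where they do the work, as an engineer would, in place of code of your own. Each camera call takes 0.05 s, during which the arm holds its last target. There are 200 camera calls.

### The job

Swing the little shelf lamp round on its post until its lamp head hangs over the middle of the round trivet (not the square one), then let go and leave it there. Leave the tongs lying where they are.

Things in the scene. Friction and masses are not known exactly. Their poses are not given: they have to be found in the camera images.
- lamp_arm: Lamp arm: level 12 mm rod ending in a white lamp head (80 mm wide, 115 to 150 mm above the shelf). Turns only about its fixed upright post, about 105 degrees each way from facing the robot; stiff (2 to 3 N at the head) and stays where left. Origin on the post's axis, 120 mm above the shelf; x points along the arm, head centre 170 mm out. Starts within 30 degrees of facing the robot.
- lamp_knob (a point): Upright round steel knob on the middle of the lamp head: 22 mm in diameter, 45 mm tall, from 150 to 195 mm above the shelf. The point is the knob's middle (172.5 mm above the shelf), on the head's vertical axis. Nothing else of the lamp stands higher than 150 mm.
- round_trivet: Round blue silicone trivet, 140 mm in diameter, 10 mm thick, ribbed in rings, fixed on the shelf left or right of the lamp post. Origin: centre of its underside, 160 to 180 mm from the post's axis, so the lamp head's centre can pass within 10 mm of above it. A square trivet (130 mm, same material) on the post's other side is not the target.
- tongs: Loose steel kitchen tongs lying flat at the left: 240 mm long (x axis), 60 mm wide, 18 mm high; origin in the middle of the underside. Not to be disturbed. At the right stands a fixed black drying rack with six upturned shot glasses, 240 x 150 mm, 81 mm high.
Things that resemble listed ones, but are neither listed nor needed, are in the scene too. Leave any pink or yellow look-alike of the round_trivet alone.

How it is judged:
By the outcome, as a careful person would: the job done as asked, in the order asked, and still so for the second after the job is handed in, with the robot touching nothing.
It also fails if it takes over 38 s, if anything falls off the work surface, if the arm or the gripper's body presses on something with over 40 N, if the wrist force passes 120 N, or if a joint passes its speed limit or range.

## Working session

There is one attempt and no reset: what is moved stays moved. The work goes in short steps, Python scripts to look and compute and a shell command to move; the robot and the scene stay as the last step left them, time stands still between calls to the robot, and variables do not carry over. Pictures are saved under pics/ and viewed, at most 10 in all, crops included, and the job is handed in when it is done.

```bash
mkdir -p pics; cat > h.py <<'E'
import numpy as np,cv2
from rig import bot,cams,models
def px2w(name,u,v,depth=None,z=None):
    c=cams.calibration(name);K=np.array(c["mtx"]);R=np.array(c["R"]);t=np.array(c["t"])
    r=np.linalg.inv(K)@[u,v,1]; o=-R.T@t; d=R.T@r
    return o+d*(depth if z is None else (z-o[2])/d[2])
E
python3 - <<'E'
from h import *
for n in("top","scene"):
    im,d=cams.capture(n); cv2.imwrite(f"pics/{n}0.png",im); np.save(f"{n}d.npy",d)
    for q in("lamp_arm","lamp_knob","round_trivet","tongs"):
        for r in models.tip_of(q,n)[:3]:
            u,v=r["position"];dd=d[int(v),int(u)];print(n,q,round(r["conf"],2),np.round([u,v]),px2w(n,u,v,dd).round(3),px2w(n,u,v,z={"lamp_knob":.1725,"lamp_arm":.12}.get(q,.0)).round(3))
s=bot.read_state();print(s["time_s"],s["position"],s["tcp_rot"],s["force"])
E
```

```text
top lamp_arm 0.92 [423. 220.] [ 0.632 -0.007  0.15 ] [ 0.638 -0.014  0.12 ]
top lamp_knob 0.72 [446. 320.] [ 0.467 -0.028  0.196] [ 0.466 -0.034  0.172]
top round_trivet 0.78 [315. 362.] [0.38  0.177 0.007] [0.379 0.177 0.   ]
top round_trivet 0.73 [330. 252.] [0.595 0.147 0.008] [0.596 0.147 0.   ]
top round_trivet 0.62 [327. 157.] [0.795 0.154 0.005] [0.796 0.154 0.   ]
top tongs 0.75 [178. 312.] [ 0.475  0.451 -0.002] [0.475 0.45  0.   ]
scene lamp_arm 0.74 [207. 226.] [ 0.65  -0.008  0.147] [ 0.637 -0.021  0.12 ]
scene lamp_arm 0.35 [464. 274.] [ 0.469  0.456 -0.003] [0.542 0.447 0.12 ]
scene lamp_knob 0.63 [241. 142.] [ 0.473 -0.027  0.181] [ 0.467 -0.032  0.172]
scene round_trivet 0.95 [348. 195.] [0.39  0.168 0.008] [0.385 0.166 0.   ]
scene round_trivet 0.83 [261. 354.] [0.788 0.155 0.006] [ 0.786  0.153 -0.   ]
scene round_trivet 0.73 [299. 271.] [0.602 0.147 0.006] [0.599 0.145 0.   ]
scene tongs 0.76 [464. 274.] [ 0.47   0.455 -0.002] [ 0.472  0.455 -0.   ]
0.5 [0.19523346 0.59367984 0.22321631] [[-9.49934780e-01  3.12448256e-01 -4.17670297e-05]
 [ 3.12448258e-01  9.49934778e-01 -5.34153614e-05]
 [ 2.29864175e-05 -6.37911453e-05 -9.99999998e-01]] [-0.38831022 -0.30781294  0.28667368]
```

View pics/top0.png

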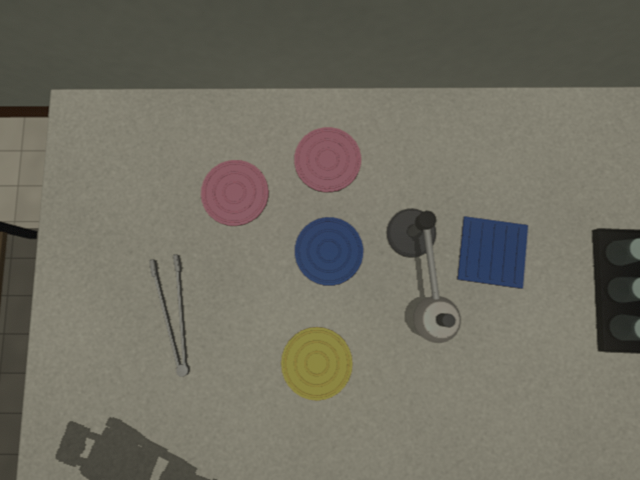

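View pics/scene0.png

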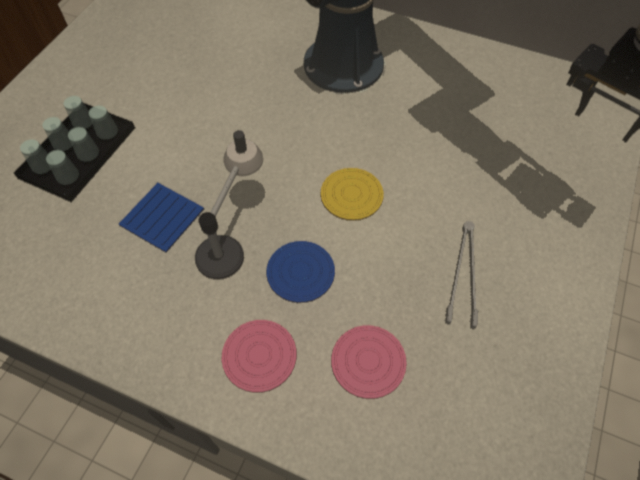

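The blue round trivet is at top px (329,251), the lamp post at (426,220) and the knob at (446,320). The square trivet is on the right and the tongs on the left. Next I'll refine these positions by segmentation and depth.

```bash
python3 - <<'E'
from h import *
from scipy.optimize import least_squares
def cloud(n):
    im=cv2.imread(f"pics/{n}0.png");d=np.load(f"{n}d.npy");c=cams.calibration(n)
    v,u=np.mgrid[:480,:640];P=np.linalg.inv(np.array(c["mtx"]))@np.stack([u.ravel(),v.ravel(),np.ones(u.size)])*d.ravel()
    return im,((P-np.array(c["t"])[:,None]).T@np.array(c["R"])).reshape(480,640,3)
for n in("top","scene"):
    im,W=cloud(n)
    hsv=cv2.cvtColor(im,cv2.COLOR_BGR2HSV);m=cv2.inRange(hsv,(105,100,40),(125,255,255))
    for c in cv2.findContours(m,cv2.RETR_EXTERNAL,cv2.CHAIN_APPROX_NONE)[0]:
        if cv2.contourArea(c)<800: continue
        p=np.array([px2w(n,*q[0],z=.01)[:2] for q in c]);(cx,cy),r=cv2.minEnclosingCircle(p.astype(np.float32));M=cv2.fitEllipse(p.astype(np.float32));print(n,"blue",cx,cy,r,M)
    x,y,z=W[...,0],W[...,1],W[...,2]
    for nm,s in(("knob",(z>.165)&(z<.21)&(np.hypot(x-.467,y+.03)<.05)),("knobtop",(z>.19)&(z<.2)&(np.hypot(x-.467,y+.03)<.05)),("headtop",(z>.14)&(z<.157)&(np.hypot(x-.467,y+.03)<.07)),("posttop",(z>.135)&(z<.16)&(np.hypot(x-.635,y+.01)<.05)),("base",(z>.004)&(z<.06)&(np.hypot(x-.635,y+.01)<.065))):
        p=W[s]
        if len(p): print(n,nm,len(p),np.median(p,0).round(4),p.min(0).round(3),p.max(0).round(3))
E
```

```text
top blue 0.597445547580719 0.15097342431545258 0.06798645853996277 ((0.5976106524467468, 0.15064436197280884), (0.13236868381500244, 0.13391175866127014), 97.30035400390625)
top blue 0.5963694453239441 -0.17534275352954865 0.08803489059209824 ((0.595760703086853, -0.1757885068655014), (0.1465446799993515, 0.14711233973503113), 36.535240173339844)
top knob 209 [ 0.4664 -0.0288  0.1937] [ 0.456 -0.042  0.165] [ 0.477 -0.021  0.197]
top knobtop 155 [ 0.4664 -0.0318  0.1943] [ 0.456 -0.042  0.19 ] [ 0.476 -0.022  0.197]
top headtop 1021 [ 0.4667 -0.0258  0.1475] [ 0.434 -0.065  0.14 ] [0.526 0.001 0.157]
top posttop 392 [ 0.6295 -0.0154  0.1472] [ 0.586 -0.029  0.135] [0.649 0.001 0.152]
top base 1476 [ 0.6282 -0.004   0.0153] [ 0.585 -0.064  0.004] [0.686 0.035 0.059]
scene blue 0.6014042496681213 0.14953653514385223 0.06783398240804672 ((0.6013737916946411, 0.1494903266429901), (0.13332563638687134, 0.13344717025756836), 161.35177612304688)
scene blue 0.6001559495925903 -0.1769140511751175 0.08695659041404724 ((0.6002802848815918, -0.17749017477035522), (0.14549286663532257, 0.14939449727535248), 171.8834991455078)
scene knob 189 [ 0.4721 -0.0315  0.1887] [ 0.456 -0.046  0.165] [ 0.48  -0.023  0.197]
scene knobtop 91 [ 0.4695 -0.0333  0.1942] [ 0.456 -0.046  0.19 ] [ 0.479 -0.024  0.197]
scene headtop 566 [ 0.4767 -0.027   0.1471] [ 0.438 -0.066  0.14 ] [ 0.531 -0.001  0.157]
scene posttop 319 [ 0.6352 -0.0174  0.1469] [ 0.586 -0.033  0.135] [ 0.652 -0.001  0.153]
scene base 1594 [ 0.6441 -0.0103  0.0152] [ 0.583 -0.074  0.004] [0.687 0.05  0.06 ]
```

```bash
python3 -m handwheel '[[0.018,-0.037,0.02,0,0,0.03],[0.036,-0.074,0.037,0,0,0.06],[0.053,-0.111,0.037,0,0,0.09],[0.07,-0.148,0.037,0,0,0.12],[0.085,-0.185,0.037,0,0,0.15],[0.1,-0.222,0.037,0,0,0.18],[0.118,-0.259,0.037,0,0,0.2095],[0.136,-0.296,0.037,0,0,0.2095]]' 1
```

```text
time_s: 1.17
position: [0.3315, 0.296, 0.2606]
tcp_rot: [[-0.995, -0.104, 0.001], [-0.104, 0.995, 0.0], [-0.001, 0.0, -1.0]]
force: [1.1, -0.3, 0.1]
opening: 1.0
grasp_force: 0.0
```

```bash
python3 -m handwheel '[[0.017,-0.037,0,0,0,0],[0.034,-0.074,0,0,0,0],[0.051,-0.111,0,0,0,0],[0.068,-0.148,0,0,0,0],[0.085,-0.185,0,0,0,0],[0.102,-0.222,0,0,0,0],[0.119,-0.259,0,0,0,0],[0.136,-0.296,0,0,0,0]]'
```

```text
time_s: 1.83
position: [0.4678, -0.0004, 0.2606]
tcp_rot: [[-0.995, -0.1, 0.001], [-0.1, 0.995, -0.0], [-0.001, -0.0, -1.0]]
force: [0.9, 1.8, -0.5]
opening: 0.998
grasp_force: 0.0
```

```bash
python3 -m handwheel '[[0,-0.017,0,0,0,0],[0,-0.033,0,0,0,0],[0,-0.033,-0.005,0,0,0],[0,-0.033,-0.01,0,0,0],[0,-0.033,-0.01,0,0,0],[0,-0.033,-0.01,0,0,0],[0,-0.033,-0.01,0,0,0],[0,-0.033,-0.01,0,0,0]]'; python3 - <<'E'
from h import *
s=bot.read_state();im,d=cams.capture("wrist");cv2.imwrite("pics/w1.png",im)
c=cams.calibration("wrist");K=np.array(c["mtx"]);T=np.array(c["tool_from_camera"]);R=np.array(s["tcp_rot"])
v,u=np.mgrid[:480,:640];P=(np.linalg.inv(K)@np.stack([u.ravel(),v.ravel(),np.ones(u.size)])*d.ravel())
W=((R@(T[:3,:3]@P+T[:3,3:])).T+s["position"])[d.ravel()>0]
k=np.abs(W[:,2]-.195)<.006
k&=np.hypot(W[:,0]-.4675,W[:,1]+.0325)<.025
print(s["position"],k.sum(),W[k].min(0),W[k].max(0),np.median(W[k],0))
for r in models.tip_of("lamp_knob","wrist")[:2]:print(r)
E
```

```text
time_s: 2.5
position: [0.4672, -0.0304, 0.2504]
tcp_rot: [[-0.995, -0.103, 0.0], [-0.103, 0.995, 0.0], [-0.0, 0.0, -1.0]]
force: [0.1, -0.4, -0.1]
opening: 1.0
grasp_force: 0.0
[ 0.46722163 -0.0303702   0.25037751] 1059 [ 0.45409403 -0.04373318  0.18916855] [ 0.47540351 -0.02209859  0.1964934 ] [ 0.46385877 -0.03298019  0.19378706]
{'position': [311.4, 252.0], 'conf': 0.78}
```

View pics/w1.png

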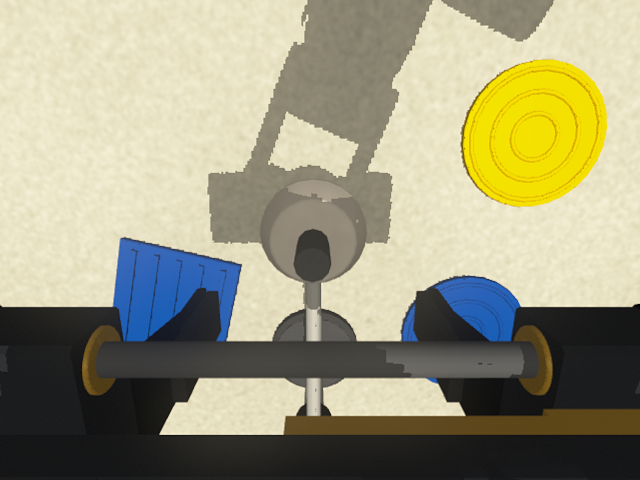

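The wrist view shows the knob at px (313,255), centred between the open fingers and at about (0.465, -0.033). I'll descend and grip.

```bash
python3 -m handwheel '[[-0.002,-0.0025,-0.015,0,0,0],[-0.002,-0.0025,-0.03,0,0,0],[-0.002,-0.0025,-0.045,0,0,0],[-0.002,-0.0025,-0.06,0,0,0],[-0.002,-0.0025,-0.069,0,0,0],[-0.002,-0.0025,-0.069,0,0,0],[-0.002,-0.0025,-0.069,0,0,0],[-0.002,-0.0025,-0.069,0,0,0]]' && python3 -m handwheel '[[0,0,0,0,0,0],[0,0,0,0,0,0],[0,0,0,0,0,0],[0,0,0,0,0,0],[0,0,0,0,0,0],[0,0,0,0,0,0],[0,0,0,0,0,0],[0,0,0,0,0,0]]' -1
```

```text
time_s: 3.27
position: [0.4659, -0.0339, 0.1819]
tcp_rot: [[-0.995, -0.101, 0.001], [-0.101, 0.995, -0.0], [-0.001, -0.001, -1.0]]
force: [0.5, 0.3, 1.1]
opening: 0.998
grasp_force: 0.0
time_s: 3.93
position: [0.4652, -0.0338, 0.1812]
tcp_rot: [[-0.995, -0.101, -0.0], [-0.101, 0.995, 0.0], [0.0, 0.0, -1.0]]
force: [0.0, -0.8, 0.3]
opening: 0.476
grasp_force: 0.0
```

```bash
python3 -m handwheel '[[0,0,0,0,0,0],[0,0,0,0,0,0],[0,0,0,0,0,0],[0,0,0,0,0,0],[0,0,0,0,0,0],[0,0,0,0,0,0],[0,0,0,0,0,0],[0,0,0,0,0,0]]' -1
python3 - <<'E'
import numpy as np
from rig import bot
p=np.array([.635,-.016]);k=np.array(bot.read_state()["position"])[:2]
r=k-p;print(np.hypot(*r),np.degrees(np.arctan2(*r[::-1])))
t=np.array([.5995,.150])-p;print(np.hypot(*t),np.degrees(np.arctan2(*t[::-1])))
for a in np.arange(-5.25,-84.1,-5.25):
    a0=np.radians(a);R=np.array([[np.cos(a0),-np.sin(a0)],[np.sin(a0),np.cos(a0)]]);print(a,(R@r-r).round(4),round(a0/2,4))
E
```

```text
time_s: 4.6
position: [0.4652, -0.0337, 0.1812]
tcp_rot: [[-0.995, -0.101, -0.0], [-0.101, 0.995, 0.0], [0.0, 0.0, -1.0]]
force: [0.2, 0.2, -0.3]
opening: 0.244
grasp_force: 30.0
0.17070449263921014 -174.04830364162459
0.1697534977548327 102.07118341880184
-5.25 [-0.0009  0.0156] -0.0458
-10.5 [-0.0004  0.0312] -0.0916
-15.75 [0.0016 0.0468] -0.1374
-21.0 [0.0049 0.062 ] -0.1833
-26.25 [0.0097 0.0769] -0.2291
-31.5 [0.0158 0.0913] -0.2749
-36.75 [0.0232 0.1051] -0.3207
-42.0 [0.0318 0.1182] -0.3665
-47.25 [0.0415 0.1304] -0.4123
-52.5 [0.0524 0.1416] -0.4581
-57.75 [0.0642 0.1518] -0.504
-63.0 [0.0769 0.1609] -0.5498
-68.25 [0.0904 0.1688] -0.5956
-73.5 [0.1046 0.1755] -0.6414
-78.75 [0.1193 0.1808] -0.6872
-84.0 [0.1344 0.1847] -0.733
```

```bash
python3 -m handwheel '[[-0.0006,0.0078,0,0,0,-0.0229],[-0.0009,0.0156,0,0,0,-0.0458],[-0.0008,0.0234,0,0,0,-0.0687],[-0.0004,0.0312,0,0,0,-0.0916],[0.0004,0.039,0,0,0,-0.1145],[0.0016,0.0468,0,0,0,-0.1374],[0.0031,0.0544,0,0,0,-0.1604],[0.0049,0.062,0,0,0,-0.1833]]'
python3 - <<'E'
import numpy as np
from rig import bot
s=bot.read_state();p=np.array([.635,-.016]);k=np.array(s["position"])[:2]
r=k-p;print(np.hypot(*r),np.degrees(np.arctan2(*r[::-1])),s["force"],s["moment"])
r=np.array([.4652,-.0337])-p
z=np.radians(-21);q=lambda a:np.array([[np.cos(a),-np.sin(a)],[np.sin(a),np.cos(a)]])@r
for a in np.arange(-4,-63.1,-4):
    print(a,(q(z+np.radians(a))-q(z)).round(4),round(np.radians(a)/2,4))
E
```

```text
time_s: 5.27
position: [0.4701, 0.0278, 0.1812]
tcp_rot: [[-0.965, 0.264, -0.0], [0.264, 0.965, -0.002], [-0.0, -0.002, -1.0]]
force: [-0.5, -3.4, -0.5]
opening: 0.24
grasp_force: 30.0
0.17064486904368642 165.13577960616115 [-0.51559084 -3.38134302 -0.47842528] [-0.40383402  0.02330675  0.05487062]
-4.0 [0.0035 0.0114] -0.0349
-8.0 [0.0078 0.0225] -0.0698
-12.0 [0.0128 0.0333] -0.1047
-16.0 [0.0186 0.0437] -0.1396
-20.0 [0.0251 0.0537] -0.1745
-24.0 [0.0323 0.0632] -0.2094
-28.0 [0.0401 0.0722] -0.2443
-32.0 [0.0485 0.0806] -0.2793
-36.0 [0.0575 0.0884] -0.3142
-40.0 [0.0671 0.0956] -0.3491
-44.0 [0.0771 0.1021] -0.384
-48.0 [0.0875 0.1079] -0.4189
-52.0 [0.0983 0.1129] -0.4538
-56.0 [0.1094 0.1171] -0.4887
-60.0 [0.1208 0.1206] -0.5236
```

```bash
python3 -m handwheel '[[0.0035,0.0114,0,0,0,-0.0349],[0.0078,0.0225,0,0,0,-0.0698],[0.0128,0.0333,0,0,0,-0.1047],[0.0186,0.0437,0,0,0,-0.1396],[0.0251,0.0537,0,0,0,-0.1745],[0.0323,0.0632,0,0,0,-0.2094],[0.0401,0.0722,0,0,0,-0.2443],[0.0485,0.0806,0,0,0,-0.2793]]'
```

```text
time_s: 5.93
position: [0.5184, 0.1084, 0.1812]
tcp_rot: [[-0.678, 0.735, -0.001], [0.735, 0.678, -0.002], [-0.001, -0.002, -1.0]]
force: [-0.7, -3.4, 0.7]
opening: 0.241
grasp_force: 30.0
```

```bash
python3 -m handwheel '[[0.009,0.0078,0,0,0,-0.0349],[0.0186,0.015,0,0,0,-0.0698],[0.0286,0.0215,0,0,0,-0.1047],[0.039,0.0273,0,0,0,-0.1396],[0.0498,0.0323,0,0,0,-0.1745],[0.0609,0.0365,0,0,0,-0.2094],[0.0723,0.04,0,0,0,-0.2443],[0.0808,0.0422,0,0,0,-0.2696]]'; python3 - <<'E'
import numpy as np
from rig import bot
s=bot.read_state();p=np.array([.635,-.016]);k=np.array(s["position"])[:2]
r=k-p;print(k,np.hypot(*r),np.degrees(np.arctan2(*r[::-1])),s["force"],s["moment"])
E
```

```text
time_s: 6.6
position: [0.5994, 0.1506, 0.1812]
tcp_rot: [[-0.204, 0.979, -0.002], [0.979, 0.204, -0.002], [-0.001, -0.002, -1.0]]
force: [-2.1, -1.0, 2.9]
opening: 0.245
grasp_force: 30.0
[0.59938987 0.15063139] 0.1703939618477966 102.06299634413105 [-2.06994986 -1.00065016  2.90018609] [-0.4223921   0.35037976  0.09494785]
```

Right on the computed spot. I'll let it settle, open, rise and check.

```bash
python3 -m handwheel '[[0,0,0,0,0,0],[0,0,0,0,0,0],[0,0,0,0,0,0],[0,0,0,0,0,0],[0,0,0,0,0,0],[0,0,0,0,0,0],[0,0,0,0,0,0],[0,0,0,0,0,0]]' 0.3 && python3 -m handwheel '[[0,0,0,0,0,0],[0,0,0,0,0,0],[0,0,0.02,0,0,0],[0,0,0.04,0,0,0],[0,0,0.06,0,0,0],[0,0,0.08,0,0,0],[0,0,0.1,0,0,0],[0,0,0.12,0,0,0]]' && python3 -m handwheel '[[-0.03,-0.02,0,0,0,0],[-0.06,-0.04,0,0,0,0],[-0.09,-0.06,0,0,0,0],[-0.12,-0.08,0,0,0,0],[-0.15,-0.1,0,0,0,0],[-0.15,-0.13,0,0,0,0],[-0.15,-0.16,0,0,0,0],[-0.15,-0.19,0,0,0,0]]'
python3 - <<'E'
from h import *
out=[]
for n in("top","scene"):
    im,d=cams.capture(n);out.append(im)
    c=cams.calibration(n);v,u=np.mgrid[:480,:640];P=np.linalg.inv(np.array(c["mtx"]))@np.stack([u.ravel(),v.ravel(),np.ones(u.size)])*d.ravel()
    W=(P-np.array(c["t"])[:,None]).T@np.array(c["R"])
    k=(W[:,2]>.19)&(W[:,2]<.2)&(np.hypot(W[:,0]-.6,W[:,1]-.15)<.05);p=W[k]
    print(n,k.sum(),p.min(0),p.max(0),np.median(p,0))
    for r in models.tip_of("lamp_knob",n)[:2]:print(r,px2w(n,*r["position"],z=.1725))
cv2.imwrite("pics/end.png",cv2.resize(np.hstack(out),(800,300)))
E
```

```text
time_s: 7.27
position: [0.5994, 0.151, 0.1814]
tcp_rot: [[-0.206, 0.979, 0.0], [0.979, 0.206, 0.0], [-0.0, 0.0, -1.0]]
force: [-0.6, -0.3, 0.4]
opening: 0.64
grasp_force: 0.0
time_s: 7.93
position: [0.5993, 0.151, 0.3022]
tcp_rot: [[-0.206, 0.979, -0.0], [0.979, 0.206, -0.0], [0.0, -0.0, -1.0]]
force: [-1.1, 0.2, -0.4]
opening: 0.65
grasp_force: 0.0
time_s: 8.6
position: [0.4487, -0.0399, 0.3018]
tcp_rot: [[-0.207, 0.978, 0.001], [0.978, 0.207, -0.0], [-0.001, 0.001, -1.0]]
force: [-0.1, 0.4, 1.0]
opening: 0.647
grasp_force: 0.0
top 144 [0.59130762 0.14129027 0.19000161] [0.61159717 0.16212524 0.19801967] [0.60138152 0.15098171 0.19449633]
{'position': [329.7, 236.0], 'conf': 0.95} [0.60160746 0.15105292 0.1725    ]
scene 115 [0.59330844 0.13836903 0.19032916] [0.61358634 0.15996525 0.19763886] [0.60375841 0.14955183 0.1942095 ]
{'position': [299.2, 229.4], 'conf': 0.94} [0.60329451 0.15441984 0.1725    ]
```

View pics/end.png

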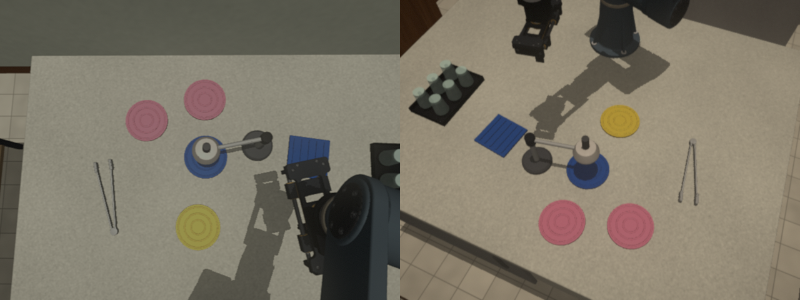

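The lamp head sits over the round blue trivet, at px (207,150) in the left half and (587,155) in the right. It is within about 3 mm of the centre, the tongs are untouched and the gripper is clear.

```bash
python3 -c "
from rig import bot
print(bot.hand_in())"
```

```text
the job is handed in; nothing more can be done
None
```

The lamp head now hangs about 3 mm from the centre of the round blue trivet, by the last camera check. The lamp is released, the tongs are where they were, and the job was handed in at about 9 s.

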